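# Uncap a battery pack, park its cap and click the pack into the charger

## Robot

A 6-joint arm with a two-finger parallel gripper is mounted at the origin on a cart in front of the work surface, level with it; the furniture and walls round the work are solid. World frame = base frame: x ahead of the robot, y to its left, z up, the work surface at z = 0. Lengths are in m, angles in rad, forces in N, time in s.
With the tool pointing down it reaches from about 0.425 to 0.95 m from the base axis. Payload 3.5 kg.
Tool frame: the origin (TCP) lies on the centre line of the jaws, within the pads' length; the fingertips stand 25 mm ahead of it and the grasp point (between the pads) lies 6 mm ahead of it (ctrl.finger_overhang is the distance from the TCP to the fingertips, in m); z points along the fingers, y is the line along which they close (so a half turn about z gives the same grasp; the last joint's range is limited). The gripper opens to 85 mm and grips with 20 to 120 N. Pads are 22 mm wide; open, the fingers measure 114 mm over their backs; the gripper's body (76 mm by 85 mm) begins 54 mm behind the grasp point. The pads swing forward as they close: fully open they stand 13 mm farther back than shut.
Start: joints at [1.038, 0.286, 1.577, -0, 1.279, -0.15], TCP at [0.252, 0.626, 0.256] pointing down, gripper open.
Joint ranges: [-2.77, 2.77], [-0.9, 2.22], [0.21, 2.48], [-1.53, 4.67], [0.24, 2.81], [-2.84, 2.84]. Speed limits (rad/s): [2.79, 2.79, 3.14, 3.14, 3.14, 3.14].

## Interface

Orientations are given as a unit quaternion [x, y, z, w].
In Python, from plant import get_state, imaging, job, ctrl gives the robot as it stands.
- The arm moves only by the tool jog_arm, never from a script. Its argument "increments" is a list of rows, each an object of numbers: "dx", "dy", "dz": the shift along the world's x, y, z each as a share of 12 cm, from -1 to 1; "ax", "ay", "az": the turn, a rotation vector about the world's x, y, z each as a share of pi/2 rad, from -1 to 1; "gripper": the gripper command: -1 is shut, 1 is fully open, values between are in proportion. A call has 1 to 10 rows; each row is the pose to reach, as a shift and turn from the pose commanded when the call began; what a row does not reach only later rows make up. A row lasts 1/10 s, in which the tool goes at most 50 mm and 8.59 degrees, less where a joint would pass 70% of its speed; a pose out of reach is approached as far as the arm can. A call with a number of a shift or a turn outside -1 to 1 is refused whole. A call with a gripper value outside its range is refused whole. The fingers move at their own pace and stop on an object; "force" is the grip in N (left out, the last holds). Time passes only in rows, so rows that repeat a pose let the fingers close. It gives the time, the measured TCP pose, the force, the opening and the grip force at its end, in the units of the state.
- get_state(): the state, without advancing time (a new reading comes with each control period).
- imaging.read_camera(name): name is "side" or "top"; returns a dict with "frame" (384x512x3 uint8, blue, green, red), "depth" (384x512 float32, m along the optical axis (not along the pixel's ray), 0 where there is no reading), "camera_matrix" (3x3 intrinsics, pixels), "dist" ([k1, k2, p1, p2, k3] as OpenCV has them; the pictures are not rectified), "extrinsics" (4x4, takes a point from camera to world coordinates). Camera axes: x right, y up, looking along -z (the intrinsics and any distortion apply to the point x, -y, -z); pixel columns grow to the right and rows downward; lengths in m; the calibration is good to about 2 mm. A picture is of the moment at which its call begins.
- job.sign_off(): hands the job in; it is judged then, once.
The state is a dict: "time": time; "qpos": joint angles; "dq": joint speeds; "joint_efforts": joint torques, N m; "eef_pos": TCP position; "tcp_rot": TCP orientation; "contact_force": force on the tool from outside, world axes, zero at the start; "wrist_torque": the same for the moment, N m; "opening": opening from 0.0 (shut) to 1.0 (fully open); "finger_force": force on a finger pad.
Only numpy, scipy, OpenCV 4.12 (cv2) and the standard library are available. Lean on these libraries where they do the work, as an engineer would, in place of code of your own. Each camera call takes 0.05 s, during which the arm holds its last target. There are 200 camera calls.

## Task

Put the battery pack on charge: lift the orange cap off its terminals and set it, rib up, fully down in the empty cap holder, then push the pack along the charger's rails until it clicks fully home against its stop, without ramming it. Leave the other parked cap and the tools lying about where they are.

Things in the scene. Friction and masses are not known exactly. Their poses are not given: they have to be found in the camera images.
- cap_rib (a point): loose hollow orange cap over the pack's terminals; point: centre of its pull rib. Skirt 36 (x) x 46 (y) x 16 mm high; on it the rib, 30 mm long (x), 10 mm thick (y), 17 mm high. This point is 24 mm above the cap's rim, 8 mm above the skirt, 9 mm below the rib's top. 25 g. Pinch the rib across its 10 mm; the cap has 1.5 mm play on a 10 mm high block and lifts straight off
- holder_floor (a point): empty cap holder: grey, screwed down, one rectangular pocket; point: centre of the pocket's floor, 4 mm above the bench. Pocket 40 (x) x 50 (y) mm, 2 mm play all round the cap; walls with outward flared lips end 13.5 mm above the floor. The cap stands in it upright, rib along this x axis (either way round), rib centre then 24 mm above this point
- full_holder: a second holder like the first, fixed, with another orange cap parked in its pocket; origin at the middle of its underside. It stands to the left or the right of the empty one
- parked_cap_rib (a point): rib centre of the like cap parked in the second holder; leave it there
- pack_heel (a point): black and grey battery pack, 110 (x) x 70 (y) x 48 mm, about 0.42 kg, loose, terminals up, on the charger's tray, its front end just under the hood; point: centre of its near end face (the heel), 24 mm below its top. x points from heel to front, the way to push. The cap's middle is 85 mm ahead of the heel. Push on the heel face, from this point up to the top edge
- charger: battery charger, fixed, black tray 170 (x) x 112 (y) x 18 mm, origin at the middle of its underside, x along the push; grey hood over the far 55 mm, its top 92 mm above the bench. Rails beside the pack reach 34 mm above the bench and run from x = -71 mm. With the cap on, the pack cannot go under the hood
- charger_home (a point): where the centre of the pack's heel lies when the pack is home, 42.5 mm above the bench, x along the push. Sprung latches ride over humps on the pack's sides: from 14 mm short of home the push rises to a peak of about 11 N (7 to 15 N) near 12 mm short, then falls away, the latches drop in and the pack meets a rigid stop and stays. Tray and heel are slick plastic
- tape_measure_mid (a point): yellow tape measure, 35 x 95 x 65 mm, a bystander; its middle
- screwdriver_mid (a point): red screwdriver, 24 x 210 x 25 mm, a bystander; its middle
- pliers_mid (a point): blue pliers, 60 x 169 x 14 mm, a bystander; their middle
Mind the look-alikes: they are no part of the job. What is shaped like the part that bears cap_rib but grey or purple is not meant.

How it is judged:
By the outcome, as a careful person would: the job done as asked, in the order asked, and still so for the second after the job is handed in, with the robot touching nothing.
It also fails if it takes over 48 s, if anything falls off the work surface, if the arm or the gripper's body presses on something with over 40 N, if the wrist force passes 120 N, or if a joint passes its speed limit or range.

## Working session

There is one attempt and no reset: what is moved stays moved. The work goes in short steps, Python scripts to look and compute and a tool call to move; the robot and the scene stay as the last step left them, time stands still between calls to the robot, and variables do not carry over. Pictures are saved under pics/ and viewed, at most 10 in all, crops included, and the job is handed in when it is done.

Besides the shell and the picture viewer there is one more tool, called as name(argument=value, ...) on one line, values as JSON. jog_arm: Moves the arm, as the interface text tells. Shift numbers are shares of 12 cm and turn numbers shares of pi/2 rad, none past 1 either way. Its arguments: {"type":"object","properties":{"increments":{"type":"array"},"force":{"type":"number"}},"required":["increments"]}

```bash
mkdir -p pics
cat > h.py <<'E'
import numpy as np, cv2
from plant import get_state, imaging, job, ctrl
def grab(n):
    c=imaging.read_camera(n); return c
def cloud(c):
    K=np.array(c["camera_matrix"]);D=np.array(c["dist"],float);h,w=c["depth"].shape
    u,v=np.meshgrid(np.arange(w),np.arange(h))
    p=cv2.undistortPoints(np.stack([u,v],-1).reshape(-1,1,2).astype(float),K,D).reshape(h,w,2)
    d=c["depth"]; P=np.stack([p[...,0]*d,-p[...,1]*d,-d],-1)
    E=np.array(c["extrinsics"]); W=P@E[:3,:3].T+E[:3,3]; W[d==0]=np.nan
    return W
E
python3 - <<'E'
from h import *
s=get_state();print(s)
for n in("top","side"):
    c=grab(n);cv2.imwrite(f"pics/{n}0.png",c["frame"]);np.savez(f"{n}0.npz",**{k:np.array(v) for k,v in c.items()})
    print(np.array(c["extrinsics"]).round(3),np.array(c["camera_matrix"]).round(1),c["dist"])
E
```

```text
{'time': 0.0, 'qpos': array([ 1.03796629e+00,  2.87223253e-01,  1.57820940e+00,  2.34514959e-06,
        1.27860703e+00, -1.50013391e-01]), 'dq': array([ 1.07103009e-03,  2.04001032e-03, -8.86675857e-05, -4.94388517e-04,
        8.77305060e-05,  1.00974720e-04]), 'joint_efforts': array([-5.73783564e-04, -4.05978763e+01, -2.92630523e+01, -1.53529345e-04,
        5.88890776e-03,  2.09003588e-06]), 'eef_pos': array([0.25180166, 0.62561511, 0.25489118]), 'tcp_rot': array([ 1.90241876e-01,  9.81736488e-01, -1.15251875e-03, -4.10724113e-04]), 'contact_force': array([ 0.09575874, -0.92048901, -0.98033569]), 'wrist_torque': array([ 0.03281363, -0.03124495, -0.0224954 ]), 'finger_force': 0.0, 'opening': 1.0022891603592416}
[[ 6.700e-02  9.690e-01 -2.380e-01  2.830e-01]
 [-9.980e-01  6.600e-02 -1.500e-02  1.300e-01]
 [ 1.000e-03  2.380e-01  9.710e-01  1.226e+00]
 [ 0.000e+00  0.000e+00  0.000e+00  1.000e+00]] [[375.9   0.  257.2]
 [  0.  375.9 189.4]
 [  0.    0.    1. ]] [-0.08752388  0.          0.          0.          0.        ]
[[ 0.868  0.217 -0.447  0.039]
 [-0.497  0.337 -0.8   -0.781]
 [-0.023  0.916  0.4    0.536]
 [ 0.     0.     0.     1.   ]] [[449.9   0.  261.7]
 [  0.  449.9 184.7]
 [  0.    0.    1. ]] [0.03799665 0.         0.         0.         0.        ]
```

View pics/top0.png

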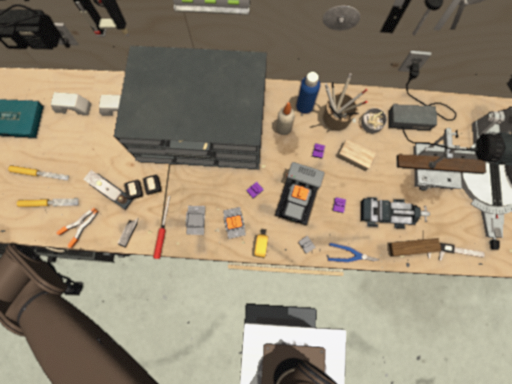

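View pics/side0.png

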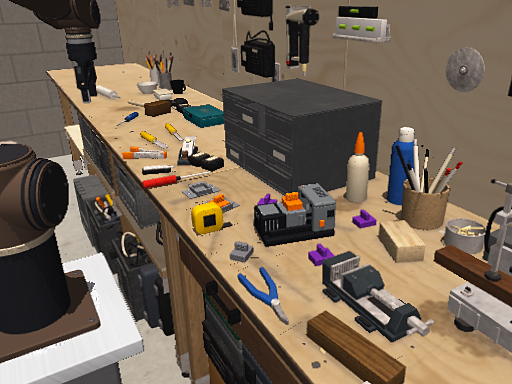

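The top view shows the charger with the pack at about (300,193), the orange cap at (299,195), the empty grey holder at (196,220) and the full one at (234,222). There is a grey look-alike at (307,243). Tools: tape measure (261,243), screwdriver (160,225), pliers (347,253).

Run:
```python
from h import *
c=dict(np.load("top0.npz"));W=cloud(c);im=c["frame"]
cr=im[150:260,175:335];cv2.imwrite("pics/crop.png",cv2.resize(cr,None,fx=5,fy=5,interpolation=cv2.INTER_CUBIC))
hsv=cv2.cvtColor(im,cv2.COLOR_BGR2HSV)
m=cv2.inRange(hsv,(5,150,120),(18,255,255))
for x,y,w,h in((275,160,55,70),(215,200,40,45)):
    mm=np.zeros_like(m);mm[y:y+h,x:x+w]=m[y:y+h,x:x+w]
    P=W[mm>0];P=P[~np.isnan(P[:,0])]
    zs=np.percentile(P[:,2],[5,25,50,75,95,99]);print("orange",len(P),zs.round(4))
    T=P[P[:,2]>zs[4]-.008]; r=cv2.minAreaRect((T[:,:2]*1000).astype(np.float32));print("top",r,T.mean(0).round(4))
    print("all",cv2.minAreaRect((P[:,:2]*1000).astype(np.float32)))
def comp(x0,x1,y0,y1,zlo,zhi,name):
    s=W[y0:y1,x0:x1].reshape(-1,3);s=s[(s[:,2]>zlo)&(s[:,2]<zhi)]
    print(name,len(s),cv2.minAreaRect((s[:,:2]*1000).astype(np.float32)),s.mean(0).round(4))
comp(180,212,200,242,.008,.03,"empty holder")
comp(270,335,155,232,.085,.1,"hood")
comp(270,335,155,232,.055,.075,"packtop")
comp(270,335,155,232,.012,.1,"charger all")
print("bench",np.nanmedian(W[235:250,200:230,2]),np.nanmedian(W[180:200,200:240,2]))
```

```text
orange 163 [0.0788 0.0826 0.0845 0.0881 0.1019 0.1042]
top ((562.0692749023438, 12.741060256958008), (10.638891220092773, 30.02360725402832), 74.72161102294922) [0.5625 0.0126 0.1001]
all ((572.99951171875, 11.295936584472656), (42.473873138427734, 57.38849639892578), 74.60491180419922)
orange 148 [0.0174 0.0203 0.022  0.0241 0.0408 0.043 ]
top ((464.9252014160156, 216.80039978027344), (25.729656219482422, 10.014801979064941), 4.8665361404418945) [0.4651 0.2166 0.0386]
all ((465.0563049316406, 216.8404083251953), (35.53480529785156, 44.747032165527344), 13.447877883911133)
empty holder 175 ((465.9381103515625, 338.579833984375), (96.82032775878906, 73.88050842285156), 1.7876534461975098) [0.4672 0.344  0.0147]
hood 641 ((596.2440185546875, 4.0913543701171875), (109.91022491455078, 105.89813232421875), 74.97885131835938) [ 6.149e-01 -5.000e-04  9.270e-02]
packtop 583 ((539.0926513671875, 19.77962875366211), (106.39006805419922, 123.06810760498047), 74.56243133544922) [0.5219 0.0237 0.0672]
charger all 1986 ((593.3772583007812, -30.197540283203125), (182.06333923339844, 252.2821044921875), 76.28572082519531) [0.5654 0.0117 0.0627]
bench 0.0012721578956005342 0.0014987643205448542
```

View pics/crop.png

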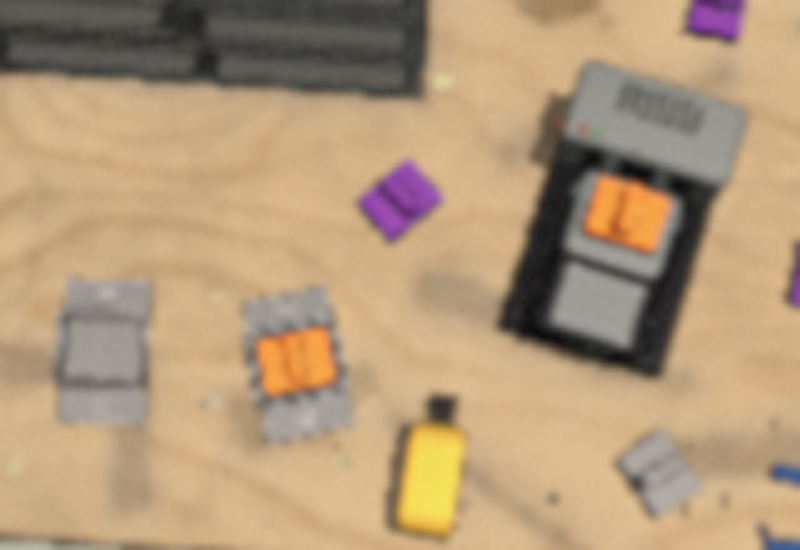

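The crop shows the empty holder's pocket at crop (103,347) and the cap rib at about (625,212). The cap's rib runs along the charger axis, at a yaw of about -15°.

```bash
cat >> h.py <<'E'
def cast(c,uv,z):
    K=np.array(c["camera_matrix"]);D=np.array(c["dist"],float);E=np.array(c["extrinsics"])
    p=cv2.undistortPoints(np.array(uv,float).reshape(-1,1,2),K,D).reshape(-1,2)
    d=np.c_[p[:,0],-p[:,1],-np.ones(len(p))]@E[:3,:3].T
    return E[:3,3]+d*((z-E[2,3])/d[:,2])[:,None]
def proj(c,X):
    K=np.array(c["camera_matrix"]);D=np.array(c["dist"],float);E=np.array(c["extrinsics"])
    q=(np.atleast_2d(X)-E[:3,3])@E[:3,:3]; q=q*[1,-1,-1]
    return cv2.projectPoints(q,np.zeros(3),np.zeros(3),K,D)[0].reshape(-1,2)
E
python3 - <<'E'
from h import *
c=dict(np.load("top0.npz"));W=cloud(c);im=c["frame"];hsv=cv2.cvtColor(im,cv2.COLOR_BGR2HSV)
def rect(mask,z,name):
    n,l,st,ce=cv2.connectedComponentsWithStats(mask);i=1+np.argmax(st[1:,4])
    v,u=np.nonzero(l==i);P=cast(c,np.c_[u,v],z)[:,:2]*1000
    print(name,len(P),cv2.minAreaRect(P.astype(np.float32)),P.mean(0).round(1),np.degrees(.5*np.arctan2(2*np.cov(P.T)[0,1],np.cov(P.T)[0,0]-np.cov(P.T)[1,1])).round(2))
def win(m,x0,x1,y0,y1):
    k=np.zeros_like(m);k[y0:y1,x0:x1]=m[y0:y1,x0:x1];return k
grey=cv2.inRange(hsv,(0,0,60),(180,60,255))
rect(win(grey,180,212,200,242),.010,"empty holder")
rect(win(grey,215,255,200,245)|win(cv2.inRange(hsv,(3,150,100),(18,255,255)),215,255,200,245),.010,"full holder")
g=win(grey,275,335,155,232)
zz=W[...,2]
print("holder rows z", [(r,(zz[r,190:204:3]*1000).round(0).tolist()) for r in range(204,238,3)])
hd=((zz>.086)&(zz<.1)).astype(np.uint8)*255; rect(win(g&hd,275,335,155,200),.092,"hood")
pt=((zz>.060)&(zz<.076)).astype(np.uint8)*255; rect(win(g&pt,275,335,195,232),.0665,"packgrey near")
pb=win(pt,275,335,160,232); rect(cv2.morphologyEx(pb,cv2.MORPH_OPEN,np.ones((3,3))),.0665,"packtop")
o=win(cv2.inRange(hsv,(3,150,100),(18,255,255)),275,335,165,210)
rect(o&(((zz<.09)&(zz>.07)).astype(np.uint8)*255),.0825,"cap skirt");
E
```

```text
empty holder 521 ((464.1784362792969, 346.71954345703125), (92.77102661132812, 62.71632385253906), 4.073139190673828) [464.4 344.9] 3.61
full holder 484 ((464.65924072265625, 217.90484619140625), (95.5915298461914, 62.779441833496094), 16.68894386291504) [463.8 217.1] 15.16
holder rows z [(204, [4.0, 0.0, 2.0, 3.0, 3.0]), (207, [5.0, 4.0, 4.0, 11.0, 3.0]), (210, [4.0, 8.0, 7.0, 4.0, 6.0]), (213, [18.0, 14.0, 18.0, 16.0, 16.0]), (216, [6.0, 4.0, 7.0, 8.0, 0.0]), (219, [7.0, 7.0, 2.0, 8.0, 4.0]), (222, [4.0, 10.0, 5.0, 7.0, 6.0]), (225, [5.0, -1.0, 5.0, 7.0, 6.0]), (228, [13.0, 5.0, -3.0, 8.0, 5.0]), (231, [2.0, 4.0, 10.0, 4.0, 3.0]), (234, [5.0, 4.0, 6.0, 6.0, 7.0]), (237, [4.0, -2.0, 3.0, 5.0, -0.0])]
hood 570 ((620.3572387695312, -1.1753654479980469), (107.79087829589844, 55.324161529541016), 75.68807983398438) [620.2  -0.9] 76.24
packgrey near 387 ((526.2001953125, 23.44609260559082), (65.08595275878906, 85.66939544677734), 75.07503509521484) [516.8  24.3] -36.38
packtop 496 ((520.5655517578125, 23.6225528717041), (69.90939331054688, 86.73377990722656), 75.09292602539062) [514.3  26.3] 12.4
cap skirt 122 ((562.3012084960938, 14.235888481140137), (42.53434753417969, 35.8474006652832), 74.79377746582031) [561.5  15.1] 76.27
```

jog_arm(increments=[{"dx": 0.43, "dy": -0.85, "az": 0.08, "gripper": -0.1}, {"dx": 0.43, "dy": -0.85, "az": 0.08, "gripper": -0.1}, {"dx": 0.43, "dy": -0.85, "az": 0.08, "gripper": -0.1}], force=40)

```text
$.increments[0]: bad value
```

jog_arm(increments=[{"dx": 0.43, "dy": -0.85, "gripper": -0.1}, {"dx": 0.43, "dy": -0.85, "gripper": -0.1}, {"dx": 0.43, "dy": -0.85, "gripper": -0.1}])

```text
$.increments[0]: bad value
```

jog_arm(increments=[{"dx": 0.43, "dy": -0.85, "gripper": -0.1}, {"dx": 0.43, "dy": -0.85, "gripper": -0.1}, {"dx": 0.43, "dy": -0.85, "gripper": -0.1}])

```text
$.increments[0]: bad value
```

Run:
```python
from h import *
print(ctrl.finger_overhang,[a for a in dir(ctrl) if a[0]!='_'])
# holder pocket profiles in an upsampled grey picture
c=dict(np.load("top0.npz"));g=cv2.cvtColor(c["frame"],cv2.COLOR_BGR2GRAY)
for z,nm in((.0175,"lip"),(.004,"flange")):
    a=np.radians(4);X=np.array([np.cos(a),np.sin(a)]);Y=np.array([-X[1],X[0]]);o=np.array([.465,.345])
    for nm2,A,B in(("x",X,Y),("y",Y,X)):
        t=np.arange(-.054,.055,.002);s=np.linspace(-.015,.015,9)
        P=o+t[:,None,None]*A+s[None,:,None]*B
        uv=proj(c,np.c_[P.reshape(-1,2),np.full(P[...,0].size,z)]).astype(np.float32).reshape(len(t),9,2)
        print(nm,nm2,list(zip((t*1000).astype(int).tolist(),cv2.remap(g,uv[...,0],uv[...,1],cv2.INTER_LINEAR).mean(1).astype(int).tolist())))
```

```text
0.025 ['Unreachable', 'finger_overhang']
lip x [(-54, 174), (-52, 173), (-49, 171), (-47, 169), (-45, 166), (-43, 164), (-41, 163), (-39, 162), (-37, 161), (-35, 161), (-33, 161), (-31, 160), (-29, 154), (-27, 144), (-25, 127), (-23, 119), (-21, 114), (-19, 126), (-17, 138), (-15, 149), (-13, 154), (-11, 157), (-9, 157), (-7, 157), (-5, 157), (-3, 157), (-1, 156), (0, 156), (2, 156), (4, 156), (6, 155), (8, 155), (10, 155), (12, 153), (14, 150), (16, 142), (18, 134), (20, 128), (22, 128), (24, 133), (26, 138), (28, 142), (30, 147), (32, 152), (34, 157), (36, 159), (38, 160), (40, 159), (42, 161), (44, 164), (46, 168), (48, 171), (50, 174), (52, 176), (54, 177)]
lip y [(-54, 182), (-52, 182), (-49, 181), (-47, 181), (-45, 181), (-43, 180), (-41, 180), (-39, 179), (-37, 178), (-35, 174), (-33, 167), (-31, 155), (-29, 144), (-27, 137), (-25, 137), (-23, 143), (-21, 149), (-19, 153), (-17, 154), (-15, 154), (-13, 154), (-11, 154), (-9, 154), (-7, 154), (-5, 154), (-3, 155), (-1, 156), (0, 156), (2, 156), (4, 155), (6, 155), (8, 154), (10, 154), (12, 154), (14, 154), (16, 154), (18, 150),
[... 762 characters left out ...]
), (44, 160), (46, 163), (48, 166), (50, 170), (52, 173), (54, 175)]
flange y [(-54, 182), (-52, 182), (-49, 182), (-47, 182), (-45, 181), (-43, 181), (-41, 180), (-39, 179), (-37, 179), (-35, 177), (-33, 173), (-31, 166), (-29, 153), (-27, 142), (-25, 135), (-23, 136), (-21, 143), (-19, 149), (-17, 153), (-15, 154), (-13, 155), (-11, 154), (-9, 154), (-7, 154), (-5, 154), (-3, 155), (-1, 155), (0, 156), (2, 156), (4, 156), (6, 155), (8, 154), (10, 153), (12, 153), (14, 153), (16, 153), (18, 153), (20, 150), (22, 143), (24, 134), (26, 127), (28, 126), (30, 133), (32, 142), (34, 152), (36, 157), (38, 160), (40, 161), (42, 161), (44, 160), (46, 160), (48, 160), (50, 160), (52, 159), (54, 159)]
```

jog_arm(increments=[{"dx": 0.43, "dy": -0.85, "dz": 0, "ax": 0, "ay": 0, "az": 0.08, "gripper": -0.1}, {"dx": 0.43, "dy": -0.85, "dz": 0, "ax": 0, "ay": 0, "az": 0.08, "gripper": -0.1}, {"dx": 0.43, "dy": -0.85, "dz": 0, "ax": 0, "ay": 0, "az": 0.08, "gripper": -0.1}], force=40)

```text
time: 0.4
eef_pos: [0.3048, 0.5209, 0.2552]
tcp_rot: [0.129, 0.992, -0.001, -0.0]
contact_force: [-0.9, -0.6, 0.5]
opening: 0.517
finger_force: 0.0
```

jog_arm(increments=[{"dx": 0.43, "dy": -0.85, "dz": 0, "ax": 0, "ay": 0, "az": 0, "gripper": -0.1}, {"dx": 0.43, "dy": -0.85, "dz": 0, "ax": 0, "ay": 0, "az": 0, "gripper": -0.1}, {"dx": 0.43, "dy": -0.85, "dz": 0, "ax": 0, "ay": 0, "az": 0, "gripper": -0.1}])

```text
time: 0.7
eef_pos: [0.3564, 0.4193, 0.2559]
tcp_rot: [0.13, 0.992, -0.001, -0.0]
contact_force: [-0.3, -0.3, -1.2]
opening: 0.451
finger_force: 0.0
```

jog_arm(increments=[{"dx": 0.43, "dy": -0.85, "dz": 0, "ax": 0, "ay": 0, "az": 0, "gripper": -0.1}, {"dx": 0.43, "dy": -0.85, "dz": 0, "ax": 0, "ay": 0, "az": 0, "gripper": -0.1}, {"dx": 0.43, "dy": -0.85, "dz": 0, "ax": 0, "ay": 0, "az": 0, "gripper": -0.1}])

```text
time: 1.0
eef_pos: [0.4081, 0.3178, 0.2562]
tcp_rot: [0.13, 0.992, -0.0, 0.0]
contact_force: [-0.7, 0.5, 0.1]
opening: 0.449
finger_force: 0.0
```

jog_arm(increments=[{"dx": 0.43, "dy": -0.85, "dz": 0, "ax": 0, "ay": 0, "az": 0, "gripper": -0.1}, {"dx": 0.43, "dy": -0.85, "dz": 0, "ax": 0, "ay": 0, "az": 0, "gripper": -0.1}, {"dx": 0.43, "dy": -0.85, "dz": 0, "ax": 0, "ay": 0, "az": 0, "gripper": -0.1}])

```text
time: 1.3
eef_pos: [0.4599, 0.216, 0.2564]
tcp_rot: [0.13, 0.992, -0.0, 0.0]
contact_force: [0.7, -0.4, -0.2]
opening: 0.45
finger_force: 0.0
```

jog_arm(increments=[{"dx": 0.43, "dy": -0.85, "dz": 0, "ax": 0, "ay": 0, "az": 0, "gripper": -0.1}, {"dx": 0.43, "dy": -0.85, "dz": 0, "ax": 0, "ay": 0, "az": 0, "gripper": -0.1}, {"dx": 0.43, "dy": -0.85, "dz": 0, "ax": 0, "ay": 0, "az": 0, "gripper": -0.1}])

```text
time: 1.6
eef_pos: [0.5116, 0.1141, 0.2564]
tcp_rot: [0.13, 0.992, 0.0, 0.0]
contact_force: [0.4, 0.6, 0.3]
opening: 0.446
finger_force: 0.0
```

jog_arm(increments=[{"dx": 0.43, "dy": -0.85, "dz": -0.8, "ax": 0, "ay": 0, "az": 0, "gripper": -0.1}, {"dx": 0.43, "dy": -0.85, "dz": -0.8, "ax": 0, "ay": 0, "az": 0, "gripper": -0.1}, {"dx": 0.43, "dy": -0.85, "dz": -0.8, "ax": 0, "ay": 0, "az": 0, "gripper": -0.1}, {"dx": 0.43, "dy": -0.85, "dz": -0.8, "ax": 0, "ay": 0, "az": 0, "gripper": -0.1}, {"dx": 0.43, "dy": -0.85, "dz": -0.8, "ax": 0, "ay": 0, "az": 0, "gripper": -0.1}])

```text
time: 2.1
eef_pos: [0.5613, 0.015, 0.1589]
tcp_rot: [0.129, 0.992, 0.001, -0.002]
contact_force: [-0.1, 0.9, 0.1]
opening: 0.452
finger_force: 0.0
```

Run:
```python
from h import *
print(get_state()["eef_pos"],get_state()["tcp_rot"])
c=grab("side");np.savez("side1.npz",**{k:np.array(v) for k,v in c.items()})
cv2.imwrite("pics/side1.png",cv2.resize(c["frame"][110:260,220:370],None,fx=4,fy=4,interpolation=cv2.INTER_CUBIC))
```

```text
[0.56129182 0.01504928 0.15891011] [ 1.28552002e-01  9.91701282e-01  6.21545997e-04 -1.60122853e-03]
```

View pics/side1.png

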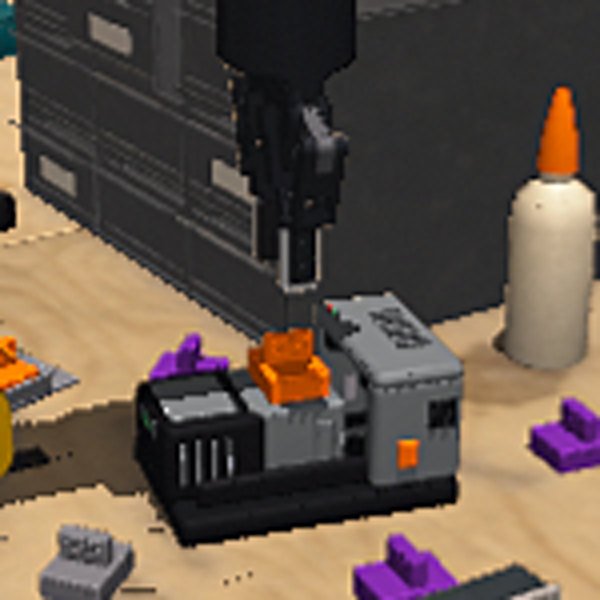

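The side crop shows the open fingers directly above the orange rib, at crop (290,345). I'll check the alignment in numbers.

Run:
```python
from h import *
c=dict(np.load("side1.npz"));hsv=cv2.cvtColor(c["frame"],cv2.COLOR_BGR2HSV)
m=cv2.inRange(hsv,(3,150,80),(18,255,255));m[:,:275]=0;m[:,310:]=0;m[:185]=0;m[215:]=0
v,u=np.nonzero(m);print(u.min(),u.max(),v.min(),v.max(),u[v<198].mean())
b=np.array([.562,.0135,0]);a=np.radians(-15);X=np.array([np.cos(a),np.sin(a),0]);Y=np.array([-X[1],X[0],0])
for z,l,w in((.0995,.015,.005),(.0825,.018,.023),(.0665,.018,.023)):
    print(z,proj(c,[b+s*l*X+t*w*Y+[0,0,z] for s in(-1,1) for t in(-1,1)]).round(1).tolist())
```

```text
282 302 192 210 291.6533333333333
0.0995 [[286.1, 194.4], [284.8, 192.7], [298.5, 192.8], [297.1, 191.1]]
0.0825 [[287.3, 204.5], [281.3, 196.4], [302.2, 202.5], [295.8, 194.4]]
0.0665 [[287.3, 210.8], [281.4, 202.4], [302.1, 208.7], [295.7, 200.5]]
```

jog_arm(increments=[{"dx": 0, "dy": 0, "dz": -0.2, "ax": 0, "ay": 0, "az": 0, "gripper": -0.1}, {"dx": 0, "dy": 0, "dz": -0.35, "ax": 0, "ay": 0, "az": 0, "gripper": -0.1}, {"dx": 0, "dy": 0, "dz": -0.425, "ax": 0, "ay": 0, "az": 0, "gripper": -0.1}, {"dx": 0, "dy": 0, "dz": -0.425, "ax": 0, "ay": 0, "az": 0, "gripper": -0.1}, {"dx": 0, "dy": 0, "dz": -0.425, "ax": 0, "ay": 0, "az": 0, "gripper": -0.1}])

```text
time: 2.65
eef_pos: [0.5624, 0.0149, 0.1107]
tcp_rot: [0.128, 0.992, 0.0, 0.001]
contact_force: [0.6, 0.3, -0.0]
opening: 0.449
finger_force: 0.0
```

jog_arm(increments=[{"dx": 0, "dy": 0, "dz": 0, "ax": 0, "ay": 0, "az": 0, "gripper": -1}, {"dx": 0, "dy": 0, "dz": 0, "ax": 0, "ay": 0, "az": 0, "gripper": -1}, {"dx": 0, "dy": 0, "dz": 0, "ax": 0, "ay": 0, "az": 0, "gripper": -1}, {"dx": 0, "dy": 0, "dz": 0, "ax": 0, "ay": 0, "az": 0, "gripper": -1}, {"dx": 0, "dy": 0, "dz": 0, "ax": 0, "ay": 0, "az": 0, "gripper": -1}, {"dx": 0, "dy": 0, "dz": 0, "ax": 0, "ay": 0, "az": 0, "gripper": -1}], force=40)

```text
time: 3.25
eef_pos: [0.5624, 0.014, 0.1106]
tcp_rot: [0.128, 0.992, -0.0, 0.001]
contact_force: [-1.2, 1.1, 6.6]
opening: 0.107
finger_force: 42.4
```

jog_arm(increments=[{"dx": 0, "dy": 0, "dz": 0.05, "ax": 0, "ay": 0, "az": 0, "gripper": -1}, {"dx": 0, "dy": 0, "dz": 0.15, "ax": 0, "ay": 0, "az": 0, "gripper": -1}, {"dx": 0, "dy": 0, "dz": 0.3, "ax": 0, "ay": 0, "az": 0, "gripper": -1}, {"dx": 0, "dy": 0, "dz": 0.5, "ax": 0, "ay": 0, "az": 0, "gripper": -1}, {"dx": 0, "dy": 0, "dz": 0.7, "ax": 0, "ay": 0, "az": 0, "gripper": -1}, {"dx": 0, "dy": 0, "dz": 0.7, "ax": 0, "ay": 0, "az": 0, "gripper": -1}])

```text
time: 3.85
eef_pos: [0.564, 0.0138, 0.1981]
tcp_rot: [0.128, 0.992, -0.0, 0.004]
contact_force: [0.3, 0.3, -0.2]
opening: 0.1
finger_force: 41.6
```

Run:
```python
from h import *
s=get_state();print(s["eef_pos"],s["contact_force"])
c=grab("side");np.savez("side2.npz",**{k:np.array(v) for k,v in c.items()})
hsv=cv2.cvtColor(c["frame"],cv2.COLOR_BGR2HSV)
m=cv2.inRange(hsv,(3,150,80),(18,255,255));m[:,:270]=0;m[:,320:]=0;m[215:]=0;m[:130]=0
v,u=np.nonzero(m);print(u.min(),u.max(),v.min(),v.max())
b=np.array([.562,.0135,0]);a=np.radians(-15);X=np.array([np.cos(a),np.sin(a),0]);Y=np.array([-X[1],X[0],0])
for z,l,w in((.0995,.015,.005),(.0825,.018,.023),(.0665,.018,.023)):
    print(z,proj(c,[b+s*l*X+t*w*Y+[0,0,z+.083] for s in(-1,1) for t in(-1,1)]).round(1).tolist())
cv2.imwrite("pics/side2.png",cv2.resize(c["frame"][110:260,220:370],None,fx=4,fy=4,interpolation=cv2.INTER_CUBIC))
```

```text
[0.56397359 0.01384642 0.19809963] [ 0.25719294  0.33515402 -0.22948485]
282 303 157 204
0.0995 [[286.1, 160.7], [284.7, 159.2], [298.9, 159.2], [297.4, 157.7]]
0.0825 [[287.3, 170.8], [281.2, 163.7], [302.7, 168.9], [296.0, 161.9]]
0.0665 [[287.3, 177.4], [281.2, 170.1], [302.6, 175.5], [296.0, 168.3]]
```

View pics/side2.png

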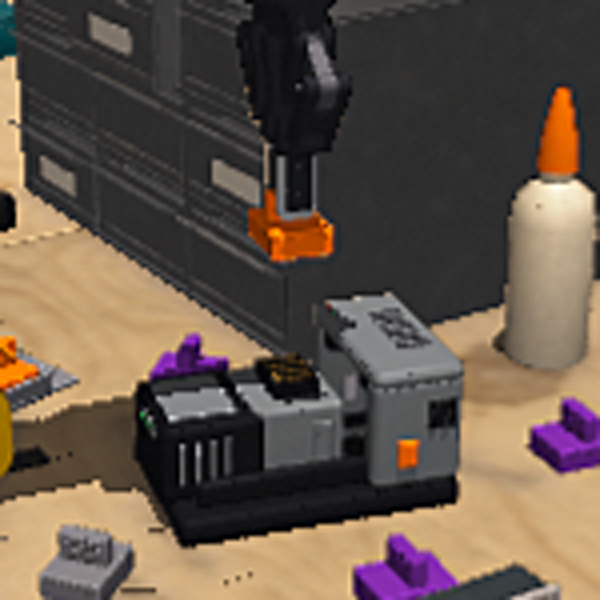

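The cap is off and hangs level at crop (290,235), and the terminals are bare. Next I carry it to the empty holder.

jog_arm(increments=[{"dx": -0.09, "dy": 0.3, "dz": 0, "ax": 0, "ay": 0, "az": 0.07, "gripper": -1}, {"dx": -0.18, "dy": 0.6, "dz": 0, "ax": 0, "ay": 0, "az": 0.07, "gripper": -1}, {"dx": -0.268, "dy": 0.917, "dz": 0, "ax": 0, "ay": 0, "az": 0.07, "gripper": -1}])

```text
time: 4.2
eef_pos: [0.5281, 0.1248, 0.1916]
tcp_rot: [0.074, 0.997, -0.0, -0.001]
contact_force: [0.3, 0.8, 0.2]
opening: 0.104
finger_force: 41.6
```

jog_arm(increments=[{"dx": -0.09, "dy": 0.3, "dz": 0, "ax": 0, "ay": 0, "az": 0.07, "gripper": -1}, {"dx": -0.18, "dy": 0.6, "dz": 0, "ax": 0, "ay": 0, "az": 0.07, "gripper": -1}, {"dx": -0.268, "dy": 0.917, "dz": 0, "ax": 0, "ay": 0, "az": 0.07, "gripper": -1}])

```text
time: 4.5
eef_pos: [0.4957, 0.2352, 0.1916]
tcp_rot: [0.019, 1.0, -0.0, -0.001]
contact_force: [1.0, -0.5, -0.0]
opening: 0.101
finger_force: 41.6
```

jog_arm(increments=[{"dx": -0.09, "dy": 0.3, "dz": 0, "ax": 0, "ay": 0, "az": 0.07, "gripper": -1}, {"dx": -0.18, "dy": 0.6, "dz": 0, "ax": 0, "ay": 0, "az": 0.07, "gripper": -1}, {"dx": -0.268, "dy": 0.8, "dz": 0, "ax": 0, "ay": 0, "az": 0.07, "gripper": -1}, {"dx": -0.268, "dy": 0.917, "dz": 0, "ax": 0, "ay": 0, "az": 0.07, "gripper": -1}, {"dx": -0.268, "dy": 0.917, "dz": 0, "ax": 0, "ay": 0, "az": 0.07, "gripper": -1}, {"dx": -0.268, "dy": 0.917, "dz": 0, "ax": 0, "ay": 0, "az": 0.07, "gripper": -1}])

```text
time: 5.1
eef_pos: [0.4654, 0.3435, 0.1925]
tcp_rot: [-0.036, 0.999, -0.001, -0.001]
contact_force: [-0.2, 0.3, 0.1]
opening: 0.099
finger_force: 41.6
```

jog_arm(increments=[{"dx": 0, "dy": 0, "dz": -0.25, "ax": 0, "ay": 0, "az": 0, "gripper": -1}, {"dx": 0, "dy": 0, "dz": -0.5, "ax": 0, "ay": 0, "az": 0, "gripper": -1}, {"dx": 0, "dy": 0, "dz": -0.8, "ax": 0, "ay": 0, "az": 0, "gripper": -1}, {"dx": 0, "dy": 0, "dz": -0.9, "ax": 0, "ay": 0, "az": 0, "gripper": -1}, {"dx": 0, "dy": 0, "dz": -0.9, "ax": 0, "ay": 0, "az": 0, "gripper": -1}, {"dx": 0, "dy": 0, "dz": -0.9, "ax": 0, "ay": 0, "az": 0, "gripper": -1}])

```text
time: 5.7
eef_pos: [0.4664, 0.3441, 0.0865]
tcp_rot: [-0.036, 0.999, 0.0, 0.001]
contact_force: [0.3, 0.5, 0.4]
opening: 0.101
finger_force: 41.6
```

Run:
```python
from h import *
s=get_state();print(s["eef_pos"],s["contact_force"],s["tcp_rot"])
for n in("top","side"):
    c=grab(n);np.savez(f"{n}3.npz",**{k:np.array(v) for k,v in c.items()})
    u,v=proj(c,[.465,.344,.03])[0].astype(int);print(u,v)
    cv2.imwrite(f"pics/{n}3.png",cv2.resize(c["frame"][v-40:v+40,u-40:u+40],None,fx=6,fy=6,interpolation=cv2.INTER_CUBIC))
a,b=[cv2.imread(f"pics/{n}3.png") for n in("top","side")]
cv2.imwrite("pics/both3.png",cv2.resize(np.hstack([a,b]),(800,400)))
```

```text
[0.46637599 0.34407761 0.08654856] [0.3060385  0.51689683 0.44698421] [-3.58708964e-02  9.99356063e-01  3.05451527e-04  8.03227692e-04]
194 218
200 181
```

View pics/both3.png

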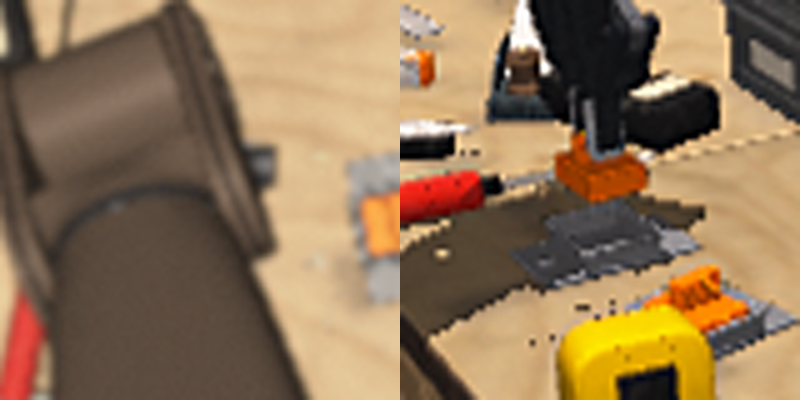

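The cap hangs above the pocket in the side view: cap at (600,170), pocket at (597,228). Lowering gently.

jog_arm(increments=[{"dx": 0, "dy": 0, "dz": -0.08, "ax": 0, "ay": 0, "az": 0, "gripper": -1}, {"dx": 0, "dy": 0, "dz": -0.14, "ax": 0, "ay": 0, "az": 0, "gripper": -1}, {"dx": 0, "dy": 0, "dz": -0.19, "ax": 0, "ay": 0, "az": 0, "gripper": -1}, {"dx": 0, "dy": 0, "dz": -0.22, "ax": 0, "ay": 0, "az": 0, "gripper": -1}, {"dx": 0, "dy": 0, "dz": -0.24, "ax": 0, "ay": 0, "az": 0, "gripper": -1}, {"dx": 0, "dy": 0, "dz": -0.24, "ax": 0, "ay": 0, "az": 0, "gripper": -1}])

```text
time: 6.4
eef_pos: [0.4649, 0.3442, 0.056]
tcp_rot: [-0.036, 0.999, -0.0, -0.0]
contact_force: [0.9, 0.3, 1.2]
opening: 0.101
finger_force: 41.6
```

Run:
```python
from h import *
s=get_state();print(s["eef_pos"],s["contact_force"],s["wrist_torque"])
c=grab("side")
cv2.imwrite("pics/side4.png",cv2.resize(c["frame"][145:220,160:240],None,fx=8,fy=8,interpolation=cv2.INTER_CUBIC))
```

```text
[0.46492563 0.34418879 0.05597306] [0.93117554 0.30273773 1.2120692 ] [-0.00402635 -0.00168332 -0.03673824]
```

View pics/side4.png

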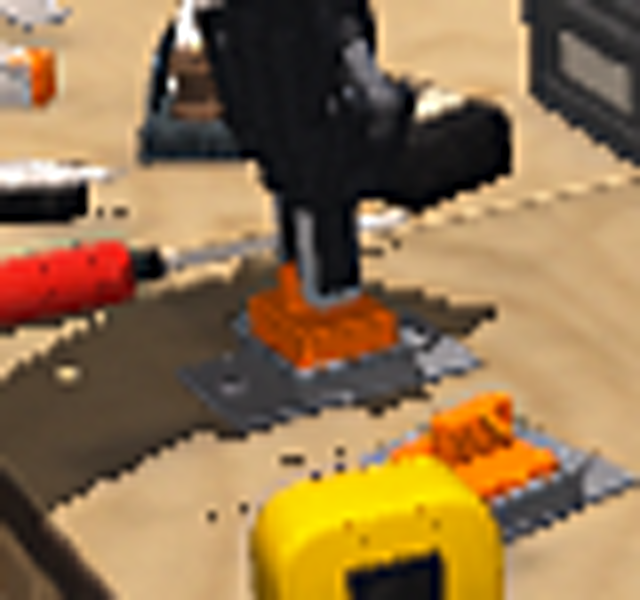

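The cap is entering the pocket at (325,330) without resistance. Going the rest of the way down.

jog_arm(increments=[{"dx": 0, "dy": 0, "dz": -0.03, "ax": 0, "ay": 0, "az": 0, "gripper": -1}, {"dx": 0, "dy": 0, "dz": -0.05, "ax": 0, "ay": 0, "az": 0, "gripper": -1}, {"dx": 0, "dy": 0, "dz": -0.065, "ax": 0, "ay": 0, "az": 0, "gripper": -1}, {"dx": 0, "dy": 0, "dz": -0.065, "ax": 0, "ay": 0, "az": 0, "gripper": -1}, {"dx": 0, "dy": 0, "dz": -0.065, "ax": 0, "ay": 0, "az": 0, "gripper": -1}])

```text
time: 6.95
eef_pos: [0.4652, 0.3442, 0.0487]
tcp_rot: [-0.036, 0.999, -0.0, -0.0]
contact_force: [-0.3, 0.2, -0.5]
opening: 0.106
finger_force: 41.6
```

jog_arm(increments=[{"dx": 0, "dy": 0, "dz": -0.008, "ax": 0, "ay": 0, "az": 0, "gripper": -1}, {"dx": 0, "dy": 0, "dz": -0.016, "ax": 0, "ay": 0, "az": 0, "gripper": -1}, {"dx": 0, "dy": 0, "dz": -0.016, "ax": 0, "ay": 0, "az": 0, "gripper": -1}])

```text
time: 7.25
eef_pos: [0.4655, 0.3444, 0.0482]
tcp_rot: [-0.036, 0.999, -0.0, -0.0]
contact_force: [-2.4, -2.1, 6.9]
opening: 0.104
finger_force: 42.5
```

jog_arm(increments=[{"dx": 0, "dy": 0, "dz": -0.01, "ax": 0, "ay": 0, "az": 0, "gripper": -0.4}, {"dx": 0, "dy": 0, "dz": -0.01, "ax": 0, "ay": 0, "az": 0, "gripper": -0.4}, {"dx": 0, "dy": 0, "dz": -0.01, "ax": 0, "ay": 0, "az": 0, "gripper": -0.4}, {"dx": 0, "dy": 0, "dz": 0, "ax": 0, "ay": 0, "az": 0, "gripper": -0.4}])

```text
time: 7.65
eef_pos: [0.4649, 0.3441, 0.0464]
tcp_rot: [-0.036, 0.999, -0.0, -0.0]
contact_force: [0.0, -0.2, -0.9]
opening: 0.303
finger_force: 0.0
```

jog_arm(increments=[{"dx": 0, "dy": 0, "dz": 0.1, "ax": 0, "ay": 0, "az": 0, "gripper": -0.4}, {"dx": 0, "dy": 0, "dz": 0.25, "ax": 0, "ay": 0, "az": 0, "gripper": -0.4}, {"dx": 0, "dy": 0, "dz": 0.6, "ax": 0, "ay": 0, "az": 0, "gripper": -0.4}, {"dx": 0, "dy": 0, "dz": 0.95, "ax": 0, "ay": 0, "az": 0, "gripper": -0.4}, {"dx": 0, "dy": 0, "dz": 0.95, "ax": 0, "ay": 0, "az": 0, "gripper": -0.4}])

```text
time: 8.15
eef_pos: [0.4692, 0.3464, 0.1695]
tcp_rot: [-0.036, 0.999, 0.003, 0.007]
contact_force: [1.1, 0.3, 0.1]
opening: 0.301
finger_force: 0.0
```

Run:
```python
from h import *
c=grab("side");np.savez("side5.npz",**{k:np.array(v) for k,v in c.items()})
hsv=cv2.cvtColor(c["frame"],cv2.COLOR_BGR2HSV)
m=cv2.inRange(hsv,(3,150,80),(18,255,255));m[:,:185]=0;m[:,215:]=0;m[200:]=0;m[:165]=0
v,u=np.nonzero(m);print(u.min(),u.max(),v.min(),v.max())
b=np.array([.465,.344,0]);a=np.radians(4);X=np.array([np.cos(a),np.sin(a),0]);Y=np.array([-X[1],X[0],0])
for z,l,w in((.037,.015,.005),(.020,.018,.023)):
    print(z,proj(c,[b+s*l*X+t*w*Y+[0,0,z] for s in(-1,1) for t in(-1,1)]).round(1).tolist())
cv2.imwrite("pics/side5.png",cv2.resize(c["frame"][145:220,160:240],None,fx=8,fy=8,interpolation=cv2.INTER_CUBIC))
```

```text
192 214 178 199
0.037 [[195.9, 181.4], [194.3, 180.3], [205.3, 179.0], [203.7, 177.9]]
0.02 [[198.2, 189.2], [191.1, 184.0], [209.6, 186.2], [202.3, 181.1]]
```

View pics/side5.png

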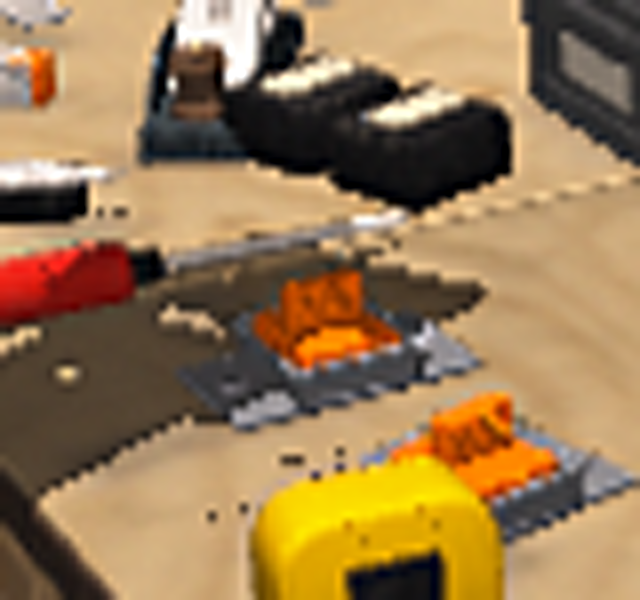

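The cap sits fully down in the pocket with its rib up, at crop (325,325), the same as its neighbour. Next I close the gripper and move behind the pack's heel.

jog_arm(increments=[{"dx": -0.01, "dy": -0.3, "dz": 0, "ax": 0, "ay": 0, "az": -0.07, "gripper": -1}, {"dx": -0.03, "dy": -0.6, "dz": 0, "ax": 0, "ay": 0, "az": -0.07, "gripper": -1}, {"dx": -0.04, "dy": -0.837, "dz": 0, "ax": 0, "ay": 0, "az": -0.07, "gripper": -1}])

```text
time: 8.5
eef_pos: [0.4592, 0.2423, 0.1596]
tcp_rot: [0.018, 1.0, -0.001, -0.001]
contact_force: [0.1, -0.3, 0.0]
opening: 0.002
finger_force: 0.0
```

jog_arm(increments=[{"dx": -0.01, "dy": -0.3, "dz": 0, "ax": 0, "ay": 0, "az": -0.07, "gripper": -1}, {"dx": -0.03, "dy": -0.6, "dz": 0, "ax": 0, "ay": 0, "az": -0.07, "gripper": -1}, {"dx": -0.04, "dy": -0.837, "dz": 0, "ax": 0, "ay": 0, "az": -0.07, "gripper": -1}])

```text
time: 8.8
eef_pos: [0.4544, 0.1417, 0.1597]
tcp_rot: [0.074, 0.997, -0.0, -0.001]
contact_force: [-1.2, 0.1, 0.0]
opening: 0.002
finger_force: 0.0
```

jog_arm(increments=[{"dx": -0.01, "dy": -0.3, "dz": 0, "ax": 0, "ay": 0, "az": -0.07, "gripper": -1}, {"dx": -0.03, "dy": -0.6, "dz": 0, "ax": 0, "ay": 0, "az": -0.07, "gripper": -1}, {"dx": -0.04, "dy": -0.837, "dz": 0, "ax": 0, "ay": 0, "az": -0.07, "gripper": -1}, {"dx": -0.04, "dy": -0.837, "dz": 0, "ax": 0, "ay": 0, "az": -0.07, "gripper": -1}, {"dx": -0.04, "dy": -0.837, "dz": 0, "ax": 0, "ay": 0, "az": -0.07, "gripper": -1}])

```text
time: 9.3
eef_pos: [0.4502, 0.0427, 0.1601]
tcp_rot: [0.129, 0.992, 0.0, -0.001]
contact_force: [0.1, 0.1, -0.2]
opening: -0.003
finger_force: 0.0
```

jog_arm(increments=[{"dx": 0, "dy": 0, "dz": -0.3, "ax": 0, "ay": 0, "az": 0, "gripper": -1}, {"dx": 0, "dy": 0, "dz": -0.55, "ax": 0, "ay": 0, "az": 0, "gripper": -1}, {"dx": 0, "dy": 0, "dz": -0.76, "ax": 0, "ay": 0, "az": 0, "gripper": -1}, {"dx": 0, "dy": 0, "dz": -0.76, "ax": 0, "ay": 0, "az": 0, "gripper": -1}, {"dx": 0, "dy": 0, "dz": -0.76, "ax": 0, "ay": 0, "az": 0, "gripper": -1}, {"dx": 0, "dy": 0, "dz": -0.76, "ax": 0, "ay": 0, "az": 0, "gripper": -1}])

```text
time: 9.9
eef_pos: [0.452, 0.0433, 0.0711]
tcp_rot: [0.128, 0.992, 0.0, 0.001]
contact_force: [0.3, -0.9, -0.0]
opening: 0.002
finger_force: 0.0
```

Run:
```python
from h import *
s=get_state();print(s["eef_pos"],s["contact_force"],s["qpos"])
c=grab("side");np.savez("side6.npz",**{k:np.array(v) for k,v in c.items()})
cv2.imwrite("pics/side6.png",cv2.resize(c["frame"][150:260,220:350],None,fx=5,fy=5,interpolation=cv2.INTER_CUBIC))
```

```text
[0.45199158 0.04331876 0.07105788] [ 3.43753982e-01 -8.60594205e-01 -6.60197050e-04] [-1.28580301e-01  4.55487495e-02  2.23212977e+00  1.07910273e-04
  8.61283292e-01 -1.44319282e+00]
```

View pics/side6.png

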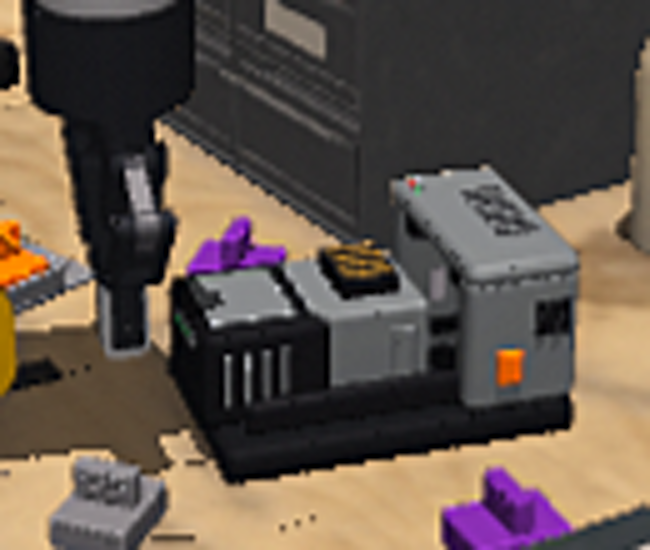

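The closed fingers stand behind the heel: fingertips at (125,350), heel face at (195,340). Starting a gentle push along the rails.

jog_arm(increments=[{"dx": 0.03, "dy": -0.008, "dz": -0.01, "ax": 0, "ay": 0, "az": 0, "gripper": -1}, {"dx": 0.06, "dy": -0.016, "dz": -0.01, "ax": 0, "ay": 0, "az": 0, "gripper": -1}, {"dx": 0.09, "dy": -0.024, "dz": -0.01, "ax": 0, "ay": 0, "az": 0, "gripper": -1}, {"dx": 0.12, "dy": -0.032, "dz": -0.01, "ax": 0, "ay": 0, "az": 0, "gripper": -1}, {"dx": 0.14, "dy": -0.037, "dz": -0.01, "ax": 0, "ay": 0, "az": 0, "gripper": -1}, {"dx": 0.16, "dy": -0.043, "dz": -0.01, "ax": 0, "ay": 0, "az": 0, "gripper": -1}])

```text
time: 10.55
eef_pos: [0.4697, 0.0378, 0.0682]
tcp_rot: [0.128, 0.992, 0.0, -0.001]
contact_force: [-0.7, 0.6, -0.0]
opening: -0.003
finger_force: 0.8
```

jog_arm(increments=[{"dx": 0.02, "dy": -0.005, "dz": 0, "ax": 0, "ay": 0, "az": 0, "gripper": -1}, {"dx": 0.04, "dy": -0.011, "dz": 0, "ax": 0, "ay": 0, "az": 0, "gripper": -1}, {"dx": 0.06, "dy": -0.016, "dz": 0, "ax": 0, "ay": 0, "az": 0, "gripper": -1}, {"dx": 0.08, "dy": -0.021, "dz": 0, "ax": 0, "ay": 0, "az": 0, "gripper": -1}])

```text
time: 10.95
eef_pos: [0.4796, 0.0352, 0.0682]
tcp_rot: [0.128, 0.992, -0.0, -0.0]
contact_force: [-0.8, 0.3, -0.5]
opening: 0.002
finger_force: 0.6
```

jog_arm(increments=[{"dx": 0.02, "dy": -0.005, "dz": 0, "ax": 0, "ay": 0, "az": 0, "gripper": -1}, {"dx": 0.04, "dy": -0.011, "dz": 0, "ax": 0, "ay": 0, "az": 0, "gripper": -1}, {"dx": 0.06, "dy": -0.016, "dz": 0, "ax": 0, "ay": 0, "az": 0, "gripper": -1}, {"dx": 0.08, "dy": -0.021, "dz": 0, "ax": 0, "ay": 0, "az": 0, "gripper": -1}])

```text
time: 11.35
eef_pos: [0.4894, 0.0327, 0.0684]
tcp_rot: [0.128, 0.992, 0.0, -0.0]
contact_force: [-1.5, 0.7, -0.5]
opening: 0.005
finger_force: 0.6
```

jog_arm(increments=[{"dx": 0.015, "dy": -0.004, "dz": 0, "ax": 0, "ay": 0, "az": 0, "gripper": -1}, {"dx": 0.03, "dy": -0.008, "dz": 0, "ax": 0, "ay": 0, "az": 0, "gripper": -1}, {"dx": 0.045, "dy": -0.012, "dz": 0, "ax": 0, "ay": 0, "az": 0, "gripper": -1}])

```text
time: 11.65
eef_pos: [0.4947, 0.0313, 0.0684]
tcp_rot: [0.128, 0.992, -0.0, -0.0]
contact_force: [-2.2, 0.4, -0.4]
opening: -0.002
finger_force: 0.7
```

jog_arm(increments=[{"dx": 0.015, "dy": -0.004, "dz": 0, "ax": 0, "ay": 0, "az": 0, "gripper": -1}, {"dx": 0.03, "dy": -0.008, "dz": 0, "ax": 0, "ay": 0, "az": 0, "gripper": -1}, {"dx": 0.045, "dy": -0.012, "dz": 0, "ax": 0, "ay": 0, "az": 0, "gripper": -1}])

```text
time: 11.95
eef_pos: [0.5002, 0.0298, 0.0684]
tcp_rot: [0.128, 0.992, -0.0, 0.0]
contact_force: [-1.2, 0.7, -0.0]
opening: -0.003
finger_force: 0.7
```

Run:
```python
from h import *
s=get_state();print(s["eef_pos"],s["contact_force"])
c=grab("side");np.savez("side7.npz",**{k:np.array(v) for k,v in c.items()})
cv2.imwrite("pics/side7.png",cv2.resize(c["frame"][150:260,220:350],None,fx=5,fy=5,interpolation=cv2.INTER_CUBIC))
```

```text
[0.50017292 0.02983817 0.06844708] [-1.24368646  0.71122533 -0.02840646]
```

View pics/side7.png

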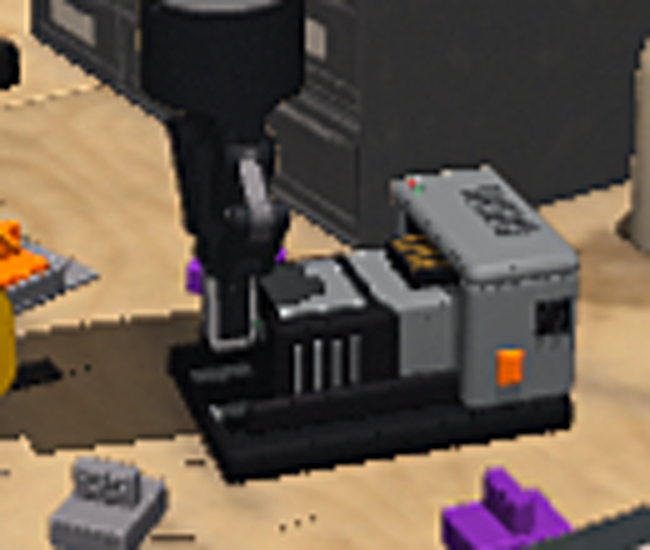

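The pack has slid in, with its terminals now at the hood edge at (420,255). Continuing in small steps while watching the force.

jog_arm(increments=[{"dx": 0.015, "dy": -0.004, "dz": 0, "ax": 0, "ay": 0, "az": 0, "gripper": -1}, {"dx": 0.03, "dy": -0.008, "dz": 0, "ax": 0, "ay": 0, "az": 0, "gripper": -1}])

```text
time: 12.2
eef_pos: [0.5015, 0.0295, 0.0677]
tcp_rot: [0.128, 0.992, 0.0, -0.004]
contact_force: [-8.1, 2.3, 3.4]
opening: -0.006
finger_force: 4.2
```

jog_arm(increments=[{"dx": 0.015, "dy": -0.004, "dz": 0, "ax": 0, "ay": 0, "az": 0, "gripper": -1}, {"dx": 0.03, "dy": -0.008, "dz": 0, "ax": 0, "ay": 0, "az": 0, "gripper": -1}])

```text
time: 12.4
eef_pos: [0.5037, 0.0289, 0.0671]
tcp_rot: [0.128, 0.992, 0.0, -0.005]
contact_force: [-8.7, 2.6, 3.9]
opening: 0.002
finger_force: 4.9
```

jog_arm(increments=[{"dx": 0.015, "dy": -0.004, "dz": 0, "ax": 0, "ay": 0, "az": 0, "gripper": -1}, {"dx": 0.03, "dy": -0.008, "dz": 0, "ax": 0, "ay": 0, "az": 0, "gripper": -1}])

```text
time: 12.6
eef_pos: [0.508, 0.0278, 0.0671]
tcp_rot: [0.128, 0.992, 0.0, -0.004]
contact_force: [-5.4, 1.8, -1.0]
opening: -0.001
finger_force: 2.5
```

jog_arm(increments=[{"dx": 0.01, "dy": -0.003, "dz": 0, "ax": 0, "ay": 0, "az": 0, "gripper": -1}, {"dx": 0.02, "dy": -0.005, "dz": 0, "ax": 0, "ay": 0, "az": 0, "gripper": -1}])

```text
time: 12.8
eef_pos: [0.5135, 0.0263, 0.0683]
tcp_rot: [0.128, 0.992, -0.0, 0.001]
contact_force: [-0.3, 0.3, -0.4]
opening: -0.001
finger_force: 0.0
```

jog_arm(increments=[{"dx": 0.01, "dy": -0.003, "dz": 0, "ax": 0, "ay": 0, "az": 0, "gripper": -1}, {"dx": 0.02, "dy": -0.005, "dz": 0, "ax": 0, "ay": 0, "az": 0, "gripper": -1}])

```text
time: 13.0
eef_pos: [0.515, 0.0259, 0.0685]
tcp_rot: [0.128, 0.992, 0.0, -0.001]
contact_force: [-4.9, 1.6, 2.2]
opening: -0.003
finger_force: 3.2
```

jog_arm(increments=[{"dx": 0.01, "dy": -0.003, "dz": 0, "ax": 0, "ay": 0, "az": 0, "gripper": -1}])

```text
time: 13.1
eef_pos: [0.5151, 0.0259, 0.068]
tcp_rot: [0.128, 0.992, 0.0, -0.003]
contact_force: [-7.8, 2.1, 3.5]
opening: 0.0
finger_force: 4.4
```

jog_arm(increments=[{"dx": 0.01, "dy": -0.003, "dz": 0, "ax": 0, "ay": 0, "az": 0, "gripper": -1}, {"dx": 0.015, "dy": -0.004, "dz": 0, "ax": 0, "ay": 0, "az": 0, "gripper": -1}, {"dx": 0.015, "dy": -0.004, "dz": 0, "ax": 0, "ay": 0, "az": 0, "gripper": -1}])

```text
time: 13.4
eef_pos: [0.5151, 0.0259, 0.0672]
tcp_rot: [0.128, 0.992, 0.0, -0.005]
contact_force: [-10.1, 2.7, 3.1]
opening: 0.003
finger_force: 5.4
```

jog_arm(increments=[{"dx": -0.03, "dy": 0.008, "dz": 0, "ax": 0, "ay": 0, "az": 0, "gripper": -1}, {"dx": -0.12, "dy": 0.032, "dz": 0, "ax": 0, "ay": 0, "az": 0, "gripper": -1}, {"dx": -0.22, "dy": 0.06, "dz": 0.02, "ax": 0, "ay": 0, "az": 0, "gripper": -1}, {"dx": -0.25, "dy": 0.068, "dz": 0.3, "ax": 0, "ay": 0, "az": 0, "gripper": -1}, {"dx": -0.25, "dy": 0.068, "dz": 0.65, "ax": 0, "ay": 0, "az": 0, "gripper": -1}, {"dx": -0.25, "dy": 0.068, "dz": 1, "ax": 0, "ay": 0, "az": 0, "gripper": -1}, {"dx": -0.25, "dy": 0.068, "dz": 1, "ax": 0, "ay": 0, "az": 0, "gripper": -1}])

```text
time: 14.1
eef_pos: [0.4924, 0.0327, 0.1961]
tcp_rot: [0.128, 0.992, -0.0, 0.008]
contact_force: [0.9, 0.9, 0.6]
opening: -0.001
finger_force: 0.0
```

jog_arm(increments=[{"dx": 0, "dy": 0.4, "dz": 0.3, "ax": 0, "ay": 0, "az": 0, "gripper": -1}, {"dx": 0, "dy": 0.8, "dz": 0.3, "ax": 0, "ay": 0, "az": 0, "gripper": -1}, {"dx": 0, "dy": 1, "dz": 0.3, "ax": 0, "ay": 0, "az": 0, "gripper": -1}, {"dx": 0, "dy": 1, "dz": 0.3, "ax": 0, "ay": 0, "az": 0, "gripper": -1}])

```text
time: 14.5
eef_pos: [0.488, 0.156, 0.2249]
tcp_rot: [0.126, 0.992, 0.001, 0.001]
contact_force: [0.4, -0.3, -0.0]
opening: -0.001
finger_force: 0.0
```

Run:
```python
from h import *
s=get_state();print(s["eef_pos"],s["contact_force"])
side=grab("side");o=dict(np.load("side0.npz"))
def ora(c,x0,x1,y0,y1):
    m=cv2.inRange(cv2.cvtColor(c["frame"],cv2.COLOR_BGR2HSV),(3,150,80),(18,255,255))[y0:y1,x0:x1];v,u=np.nonzero(m);return len(u),(u.mean()+x0).round(1),(v.mean()+y0).round(1)
print("placed cap",ora(side,190,212,170,192),"before",ora(dict(np.load("side5.npz")),190,212,170,192))
# pack top heel edge: bright-grey label vs previous, along charger axis
for n,c in(("side0",o),("side7",dict(np.load("side7.npz"))),("now",side)):
    W=cloud(c);a=np.radians(-15);r=W[...,:2]-[.5648,.0139]
    xc=r[...,0]*np.cos(a)+r[...,1]*np.sin(a);yc=-r[...,0]*np.sin(a)+r[...,1]*np.cos(a)
    k=(np.abs(yc)<.03)&(W[...,2]>.058)&(W[...,2]<.075)&(xc<0)&(xc>-.1)
    print(n,k.sum(),np.percentile(xc[k],[1,3,10]).round(4) if k.any() else None)
```

```text
[0.48799232 0.15600842 0.22487286] [ 0.35215044 -0.26634571 -0.04649942]
placed cap (142, np.float64(200.0), np.float64(184.6)) before (145, np.float64(200.0), np.float64(184.5))
side0 396 [-0.0891 -0.0882 -0.0845]
side7 322 [-0.0784 -0.0781 -0.0711]
now 224 [-0.0412 -0.0406 -0.0394]
```

```bash
python3 -c "
from h import *
print(job.sign_off())"
```

```text
the job is handed in; nothing more can be done
None
```

I seated the orange cap rib up in the empty holder, then pushed the pack over the latch to its rigid stop with about 10 N. It stayed there when the arm backed off, and I handed the job in at about 14.6 s; the hand-in call gave no verdict.

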